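Clear the sheet, draw the bamboo pen from its stand and hold it upright over the paper

TASK

First clear the dark wooden paperweight bar off the writing pad, leaving it lying flat on the bare table. Then draw the bamboo pen out of its slanted stand, turn it upright with the nib straight down, and finish still holding it there, motionless, with the nib about 8 cm above the middle of the pad, ready to write. The nib must not touch the pad, and the inkstone, dish and seal stay where they are.

Things in the scene. Friction and masses are not known exactly. Their poses are not given: they have to be found in the camera images.
- pad: writing pad fixed on the table: beige felt board 200 (x) x 220 (y) x 5 mm thick, with a slightly smaller sheet of white paper (with a painted twig) on it. Origin: centre of its underside, at table height; its top is 5 mm higher. z is up. Its heading differs by up to 15 degrees.
- bar: dark wooden paperweight bar with two thin brass bands, 26 (x) x 160 (y) x 22 (z) mm, about 0.16 kg, loose, lying across the pad. Origin: centre of its underside; long axis y, z up. It can be gripped across its 26 mm width.
- stand: wooden pen stand fixed on the table: base 130 (x, from -60 to +70) x 70 (y) x 12 mm, carrying a 50 x 50 x 70 mm block that slants 40 degrees from upright, its bore leaning from the base up towards the stand's +x. The bore is 19 mm in diameter and 60 mm deep. Origin: on the table under the base; z is up. The stand is to the left or to the right of the pad (the inkstone is on the other side); its +x points away from the robot to within about 26 degrees.
- stand_mouth (a point): centre of the mouth of the stand's bore, in the slanting top face of the block, 84 mm above the table and 25 mm along the stand's +x from its origin; a fixed point.
- pen: bamboo pen with two darker node rings, nib down in the stand's bore, leaning about 45 degrees from upright (it sags some 5 degrees in the bore): a round rod 16 mm in diameter and 190 mm long, about 0.04 kg, the last 28 mm tapering to the dark nib. Origin: the nib point; z runs along the pen from the nib to the blunt end (z = 190 mm). About 55 mm of it sit loosely in the bore and 135 mm stick out. It pulls out freely along the bore.
- pen_nib (a point): the nib point of the pen (lower end, at the pen's origin).
- pen_end (a point): centre of the pen's blunt end, 190 mm from the nib.
- inkstone: bystander: black stone slab 120 x 85 x 24 mm with a shallow well, 0.7 kg, on the other side of the pad from the stand. Origin: centre of its underside. Leave alone.
- dish: bystander: white porcelain dish, 90 mm across, 26 mm high, beyond the pad. Origin: centre of its underside. Leave alone.
- seal: bystander: pale stone seal, 26 x 26 mm, 64 mm high, standing beyond the pad. Origin: centre of its underside. Leave alone.

How it is judged (in metres and radians):
On the way, in this order (a step that is already met when the one before it is completed fails the run):
1. the bar has been cleared off the pad: lying flat on the table, let go, at rest (height (world z) of bar below 0.003 m and angle between bar's own z axis and vertical below 0.08 rad and contact force between bar and the fingers below 0.1 N and linear speed of bar below 0.02 m/s), for 0.2 s.
2. the pen has been drawn right out of the bore and is held by the fingers (z of pen_nib in the frame of stand above 0.09 m and contact force between pen and the fingers above 0.5 N and contact force between pen and stand below 0.05 N), for 0.2 s.
At the end, for the whole second after the job is handed in: Pen held still by the fingers alone, nib down within 12 degrees of upright, nib 30 to 140 mm above the pad top and within 50 mm of the pad centre along each pad axis; bar flat on the bare table (underside below 3 mm, within 4.5 degrees of level), off the pad, let go, at rest (all of step 1 and angle between pen's own z axis and vertical below 0.21 rad and z of pen_nib in the frame of pad between 0.035 and 0.145 m and x of pen_nib in the frame of pad between -0.05 and 0.05 m and y of pen_nib in the frame of pad between -0.05 and 0.05 m and contact force between pen and the fingers above 0.5 N and contact force between pen and stand below 0.05 N and contact force between pen and bar below 0.05 N and linear speed of pen below 0.03 m/s and angular speed of pen below 0.2 rad/s); the arm keeps its last pose, push and grip.
It fails at once if the pen touched the pad (contact force between pen and pad above 0.2 N).
It fails at once if the inkstone was moved more than 20 mm (distance of inkstone from where it was at the start of the episode above 0.02 m).
It fails at once if the dish was moved more than 20 mm (distance of dish from where it was at the start of the episode above 0.02 m).
It fails at once if the seal was moved more than 20 mm (distance of seal from where it was at the start of the episode above 0.02 m).
It also fails if it takes over 50 s, if anything falls off the work surface, if the arm or the gripper's body presses on something with over 40 N, if the wrist force passes 120 N, or if a joint passes its speed limit or range.

ROBOT

A 7-joint arm with a two-finger parallel gripper is mounted at the origin on the work surface. World frame = base frame: x ahead of the robot, y to its left, z up, the work surface at z = 0. Lengths are in m, angles in degrees, forces in N, time in s.
With the tool pointing down it reaches from about 0.35 to 0.9 m from the base axis. Payload 19.9 kg.
Tool frame: the origin (TCP) lies between the finger pads; the fingertips stand 25 mm ahead of it and the grasp point (between the pads) lies 6 mm ahead of it; z points along the fingers, y is the line along which they close (so a half turn about z gives the same grasp; the last joint's range is limited). The gripper opens to 85 mm and grips with 20 to 120 N. Pads are 22 mm wide; open, the fingers measure 114 mm over their backs; the gripper's body (76 mm by 85 mm) begins 54 mm behind the grasp point. The pads swing forward as they close: fully open they stand 13 mm farther back than shut.
Start: joints at [-72.68, 23.915, -0.59, 92.452, 0.269, 63.638, -3.037], TCP at [0.211, 0.588, 0.256] pointing down, gripper open.
Joint ranges: [-161.28, 161.28], [-22.2, 115.67], [-73.04, 71.86], [3.21, 147.25], [-68.34, 248.33], [10.77, 114.83], [-161.83, 161.83]. Speed limits (degrees/s): [108.29, 108.29, 136.94, 136.94, 172.46, 172.46, 172.46].

INTERFACE

Orientations are given as [roll, pitch, yaw] about the fixed x, y, z axes, in that order (R = Rz(yaw) Ry(pitch) Rx(roll)).
In Python, from workcell import sensors, viewer, workorder gives the robot as it stands.
- The arm moves only by the tool drive_tool, never from a script. Its argument "commands" is a list of rows, each a list of 3 entries, a list of its own where there are three numbers: the closure, from -1 (fully open) to 1 (shut), then the shift along the tool's x, y, z in cm, then the turn about the tool's z in rad. In form: [[claw, [tx, ty, tz], yaw], ...]. A call has 1 to 12 rows; each row shifts and turns the commanded pose from where the row before left it, along the tool's axes as they then stand; what a row does not reach is not made up. A row lasts 1/10 s, in which the tool goes at most 50 mm and 8.59 degrees, less where a joint would pass 70% of its speed; a pose out of reach is approached as far as the arm can. A call is refused whole if a number of a shift passes 5 or a number of a turn 0.15, either way. A call with a gripper value outside its range is refused whole. The fingers move at their own pace and stop on an object; "force" is the grip in N (left out, the last holds). Time passes only in rows, so rows that do not move let the fingers close. It gives the time, the measured TCP pose, the force, the opening and the grip force at its end, in the units of the state.
- sensors.get_state(): the state, without advancing time (a new reading comes with each control period).
- viewer.camera(name): name is "side" or "top" or "wrist"; returns the picture (480x640x3 uint8, red, green, blue); there is no depth.
- viewer.camera_params(name): a dict with "fx", "fy", "cx", "cy" (pixels), "view" (4x4, takes a point from world to camera coordinates); the wrist camera has in their place "hand_eye" (4x4, takes a point from camera to tool coordinates, whose origin is the TCP and whose axes are the flange's). Camera axes: x right, y up, looking along -z (the intrinsics and any distortion apply to the point x, -y, -z); pixel columns grow to the right and rows downward; lengths in m; the calibration is good to about 2 mm. A picture is of the moment at which its call begins: read the wrist's pose just before it. camera_params takes no time and is no camera call.
- workorder.close_job(): hands the job in; it is judged then, once.
The state is a dict: "clock": time; "joints": joint angles; "qvel": joint speeds; "joint_torque": joint torques, N m; "tcp_pos": TCP position; "eef_rot": TCP orientation; "contact_force": force on the tool from outside, world axes, zero at the start; "moment": the same for the moment, N m; "opening": opening from 0.0 (shut) to 1.0 (fully open); "gripper_force": force on a finger pad.
Only numpy, scipy, OpenCV 4.12 (cv2) and the standard library are available. Lean on these libraries where they do the work, as an engineer would, in place of code of your own. Each camera call takes 0.05 s, during which the arm holds its last target. There are 200 camera calls.

## Working session

There is one attempt and no reset: what is moved stays moved. The work goes in short steps, Python scripts to look and compute and a tool call to move; the robot and the scene stay as the last step left them, time stands still between calls to the robot, and variables do not carry over. Pictures are saved under pics/ and viewed, at most 13 in all, crops included, and the job is handed in when it is done.

Besides the shell and the picture viewer there is one more tool, called after "Request:" by a JSON object that holds its "op" and its "data", one argument or row to a line. drive_tool: Moves the arm, as the interface text tells. Its arguments: {"type":"object","properties":{"commands":{"type":"array"},"force":{"type":"number"}},"required":["commands"]}

```bash
mkdir -p pics; ls
cat > h.py <<'E'
import numpy as np,cv2
from workcell import sensors,viewer,workorder
from scipy.spatial.transform import Rotation as R
def ray(name,uv,pose=None):
    p=viewer.camera_params(name)
    d=np.array([(uv[0]-p['cx'])/p['fx'],-(uv[1]-p['cy'])/p['fy'],-1.])
    if name=='wrist':
        T=np.eye(4);T[:3,:3]=R.from_euler('xyz',pose[1],degrees=True).as_matrix();T[:3,3]=pose[0]
        M=T@np.array(p['hand_eye'])
    else: M=np.linalg.inv(np.array(p['view']))
    return M[:3,3],M[:3,:3]@d
def onz(name,uv,z,pose=None):
    o,d=ray(name,uv,pose);return o+d*(z-o[2])/d[2]
def tri(rays):
    A=np.zeros((3,3));b=np.zeros(3)
    for o,d in rays:
        d=d/np.linalg.norm(d);P=np.eye(3)-np.outer(d,d);A+=P;b+=P@o
    x=np.linalg.solve(A,b)
    return x,[np.linalg.norm(np.cross(x-o,d/np.linalg.norm(d))) for o,d in rays]
def snap(name,fn):
    s=sensors.get_state();im=viewer.camera(name);cv2.imwrite('pics/'+fn,im[:,:,::-1]);return im,(s['tcp_pos'],s['eef_rot'])
E
python3 - <<'E'
from h import *
print(sensors.get_state())
for n in('top','side','wrist'):
    print(n,viewer.camera_params(n))
    snap(n,n+'0.png')
E
```

```text
pics
{'clock': 0.0, 'joints': array([-72.68013912,  23.94750201,  -0.59063766,  92.48323408,
         0.26945986,  63.63864178,  -3.03624992]), 'qvel': array([ 0.0452715 ,  0.05059465, -0.00418551,  0.1129486 ,  0.06466094,
       -0.05504321,  0.05907774]), 'joint_torque': array([ 2.75740495e-04, -8.64422822e+01,  6.79016076e-01, -4.34894407e+01,
        1.91123964e-02,  7.27768609e-03, -2.43862650e-05]), 'tcp_pos': array([0.21056382, 0.5881432 , 0.25568288]), 'eef_rot': array([-1.79932179e+02,  5.16040823e-03,  1.60303624e+02]), 'contact_force': array([0.31546069, 0.56814001, 0.22388598]), 'moment': array([ 0.04399589, -0.00224036,  0.00058414]), 'gripper_force': 0.0, 'opening': 1.0019116530811816}
top {'fx': 527.4038160259822, 'fy': 527.4038160259822, 'cx': 323.88422142639746, 'cy': 235.30813308110777, 'view': array([[-0.00565471, -0.99998079, -0.0025403 , -0.01479795],
       [ 0.99474144, -0.00588483,  0.10224894, -0.5618015 ],
       [-0.10226193, -0.00194875,  0.9947556 , -1.30933471],
       [ 0.        ,  0.        ,  0.        ,  1.        ]])}
side {'fx': 518.9423082108805, 'fy': 518.9423082108805, 'cx': 317.7558825803233, 'cy': 241.66852022013114, 'view': array([[ 0.92796489, -0.37250628,  0.0109656 , -0.49571851],
       [ 0.16939246,  0.44782407,  0.87792927, -0.21908534],
       [-0.33194482, -0.81283004,  0.47866477, -0.95203894],
       [ 0.        ,  0.        ,  0.        ,  1.        ]])}
wrist {'fx': 387.60619680450134, 'fy': 387.60619680450134, 'cx': 323.9917892309644, 'cy': 238.5032590781868, 'hand_eye': array([[-4.54022192e-05,  9.48206507e-01,  3.17654559e-01,
         8.22234953e-02],
       [ 9.99999959e-01,  1.32960662e-04, -2.53961245e-04,
         3.08343919e-04],
       [-2.83043265e-04,  3.17654534e-01, -9.48206474e-01,
        -1.16941107e-01],
       [ 0.00000000e+00,  0.00000000e+00,  0.00000000e+00,
         1.00000000e+00]])}
```

View pics/top0.png

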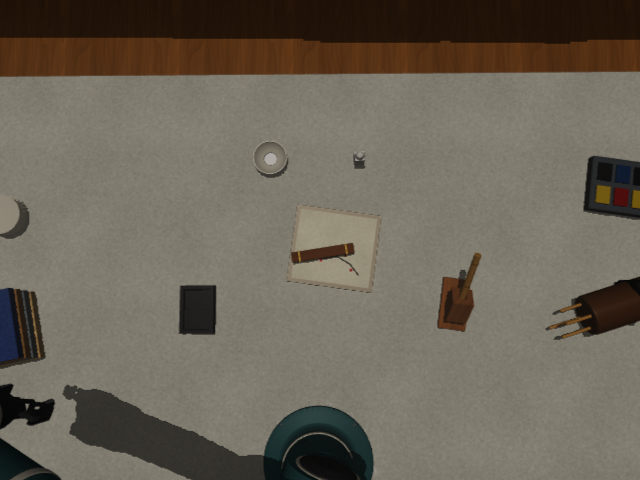

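View pics/side0.png

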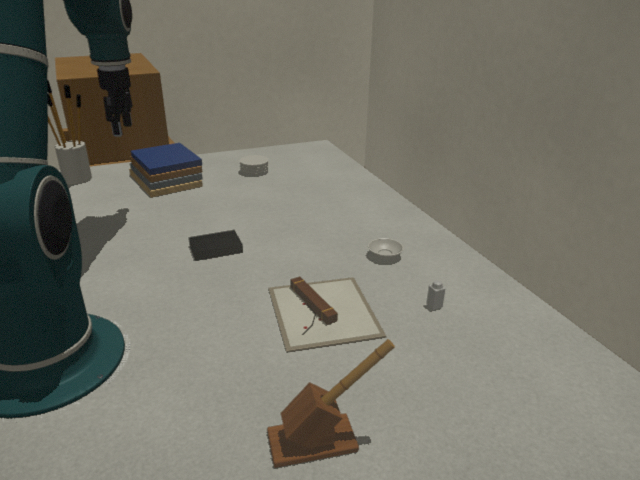

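The top view shows the pad centred at about (334,249), the bar from (292,256) to (354,249), and the stand on the right at (457,303). The pen end is at (477,256) in the top view and (390,345) in the side view. There is free table nearer the robot than the pad, around row 310, where the bar can go.

Run:
```python
from h import *
im=cv2.imread('pics/top0.png');hsv=cv2.cvtColor(im,cv2.COLOR_BGR2HSV)
def big(m,box):
    z=np.zeros_like(m);x0,y0,x1,y1=box;z[y0:y1,x0:x1]=m[y0:y1,x0:x1]
    c=max(cv2.findContours(z,cv2.RETR_EXTERNAL,cv2.CHAIN_APPROX_NONE)[0],key=cv2.contourArea);return c
brown=cv2.inRange(hsv,(0,90,20),(25,255,255))
c=big(brown,(280,195,400,300));r=cv2.minAreaRect(c);bx=cv2.boxPoints(r)
W=np.array([onz('top',p,.02) for p in bx]);print('bar c',W.mean(0),'px',r)
e=[W[(i+1)%4]-W[i] for i in range(4)];L=max(e,key=np.linalg.norm);print('len',np.linalg.norm(L),min(map(np.linalg.norm,e)),'ang',np.degrees(np.arctan2(L[1],L[0])))
# pad: brighter/warmer than table
paper=cv2.inRange(hsv,(8,25,120),(35,255,255)); c=big(cv2.morphologyEx(paper,cv2.MORPH_CLOSE,np.ones((15,15))),(270,190,400,305))
bx=cv2.boxPoints(cv2.minAreaRect(c));W=np.array([onz('top',p,.005) for p in bx]);print('pad',W.mean(0),'\n',W, 'px',bx)
# pen & two-view
end,res=tri([ray('top',(477,256)),ray('side',(390,345))]);print('pen end',end,res)
s0=cv2.imread('pics/side0.png')
cv2.imwrite('pics/c1.png',np.hstack([cv2.resize(im[240:340,430:500],None,fx=5,fy=5),cv2.resize(s0[330:470,260:400],None,fx=3.0,fy=3.5714)[:500]]))
print(onz('top',(325,308),0))
```

```text
bar c [ 0.51506713 -0.01445855  0.02      ] px ((322.5635986328125, 253.9132537841797), (13.533090591430664, 62.571533203125), 81.25383758544922)
len 0.1594305045027525 0.03446881449837969 ang -81.56341677654778
pad [ 0.53533992 -0.04514174  0.005     ] 
 [[ 0.68368346  0.12175801  0.005     ]
 [ 0.68162051 -0.2143116   0.005     ]
 [ 0.38710979 -0.2083583   0.005     ]
 [ 0.38894592  0.12034495  0.005     ]] px [[270. 190.]
 [399. 190.]
 [399. 304.]
 [270. 304.]]
pen end [ 0.49780664 -0.36323476  0.17093748] [np.float64(0.00036139084926608693), np.float64(0.00036139084926611024)]
[ 0.37788621 -0.01978687  0.        ]
```

View pics/c1.png

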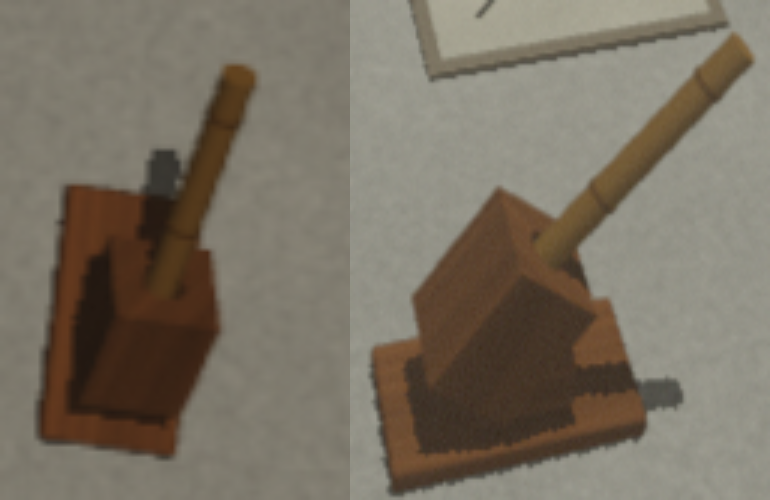

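The enlarged crops put the pen end at top (478,254) and side (390,343), and the pen at the mouth at top (462,298) and side (325,400). I'll turn, move above the bar, and refine the measurements on the way.

Request:
{"op": "drive_tool", "data": {
  "commands": [
    [-1, [0, 0, 0], 0.135],
    [-1, [0, 0, 0], 0.135],
    [-1, [0, 0, 0], 0.135],
    [-1, [0, 0, 0], 0.135],
    [-1, [0, 0, 0], 0.135],
    [-1, [0, 0, 0], 0.135],
    [-1, [0, 0, 0], 0.135],
    [-1, [0, 0, 0], 0.135],
    [-1, [0, 0, 0], 0]
  ],
  "force": 60
}}

```text
clock: 1.05
tcp_pos: [0.2105, 0.5884, 0.256]
eef_rot: [-180.0, 0.0, 98.3]
contact_force: [-0.1, 0.4, -0.3]
opening: 1.001
gripper_force: 0.0
```

```bash
cat >> h.py <<'E'
def go(target,pt=(0,0,0)):
    "tool-frame shift in cm from current TCP to target"
    s=sensors.get_state();M=R.from_euler('xyz',s['eef_rot'],degrees=True).as_matrix()
    print('tcp',s['tcp_pos'].round(4),s['eef_rot'].round(2),'t',s['clock'],'shift cm',(M.T@(np.array(target)-s['tcp_pos'])*100).round(2))
E
python3 - <<'E'
from h import *
go((.515,-.014,.16))
a,ra=tri([ray('top',(478,254.4)),ray('side',(390,343.4))]);b,rb=tri([ray('top',(462,298)),ray('side',(325,400))])
print('end',a,ra[0],'mouth',b,rb[0],'len',np.linalg.norm(a-b),'az',np.degrees(np.arctan2(*(a-b)[1::-1])),'lean',np.degrees(np.arccos((a-b)[2]/np.linalg.norm(a-b))))
W=np.array([onz('top',p,.005) for p in [(298,206),(381,214),(372,292),(288,281)]]);print('pad',W.mean(0),W[:,:2].tolist())
E
```

```text
tcp [0.2105 0.5884 0.256 ] [-1.800e+02  3.000e-02  9.828e+01] t 1.05 shift cm [-63.99  21.46   9.64]
end [ 0.49942621 -0.36382033  0.17407692] 0.0023149971003380825 mouth [ 0.40360676 -0.34898827  0.08490172] 0.0008896065128326546 len 0.1317329611249098 az -8.799083390944615 lean 47.395082612502016
pad [ 0.53122035 -0.04577558  0.005     ] [[0.6410811036288495, 0.04880349096881583], [0.6188073857456641, -0.16638813888856055], [0.41789052842582075, -0.14004884864003], [0.4471023928413688, 0.07453118744051582]]
```

Request:
{"op": "drive_tool", "data": {
  "commands": [
    [-1, [-4, 1.34, 0], 0],
    [-1, [-4, 1.34, 0], 0],
    [-1, [-4, 1.34, 0], 0],
    [-1, [-4, 1.34, 0], 0],
    [-1, [-4, 1.34, 0], 0],
    [-1, [-4, 1.34, 0], 0],
    [-1, [-4, 1.34, 0], 0],
    [-1, [-4, 1.34, 0], 0],
    [-1, [-4, 1.34, 0], 0],
    [-1, [-4, 1.34, 0], 0],
    [-1, [-4, 1.34, 0], 0],
    [-1, [-4, 1.34, 0], 0]
  ]
}}

```text
clock: 2.25
tcp_pos: [0.4405, 0.1355, 0.2565]
eef_rot: [180.0, -0.0, 98.7]
contact_force: [0.2, 1.0, 0.4]
opening: 1.003
gripper_force: 0.0
```

Request:
{"op": "drive_tool", "data": {
  "commands": [
    [-1, [-4, 1.34, 2.5], 0],
    [-1, [-4, 1.34, 2.5], 0],
    [-1, [-4, 1.34, 2.5], 0],
    [-1, [-4, 1.34, 2.2], 0],
    [-1, [0, 0, 0], 0],
    [-1, [0, 0, 0], 0]
  ]
}}

```text
clock: 2.85
tcp_pos: [0.5163, -0.0143, 0.1586]
eef_rot: [-179.9, 0.0, 98.5]
contact_force: [-0.6, 0.7, 0.3]
opening: 0.999
gripper_force: 0.0
```

Run:
```python
from h import *
im,p=snap('wrist','w1.png');go((.515,-.014,.03))
hsv=cv2.cvtColor(im,cv2.COLOR_RGB2HSV)
m=cv2.inRange(hsv,(0,90,15),(25,255,255))
c=max(cv2.findContours(m,cv2.RETR_EXTERNAL,cv2.CHAIN_APPROX_NONE)[0],key=cv2.contourArea);r=cv2.minAreaRect(c);print(r)
for q in cv2.boxPoints(r): print(q,onz('wrist',q,.027,p))
```

```text
tcp [ 0.5163 -0.0131  0.1592] [-179.97   -0.     98.57] t 2.9 shift cm [-0.07 -0.14 12.92]
((322.7536315917969, 224.53863525390625), (45.86183166503906, 225.25831604003906), 0.9821171760559082)
[297.89557 336.7582 ] [ 0.50824521 -0.09416711  0.027     ]
[301.7566  111.53298] [0.49052317 0.06327678 0.027     ]
[347.6117  112.31906] [0.5182351  0.06695996 0.027     ]
[343.75067 337.54428] [ 0.54188804 -0.08975173  0.027     ]
```

View pics/w1.png

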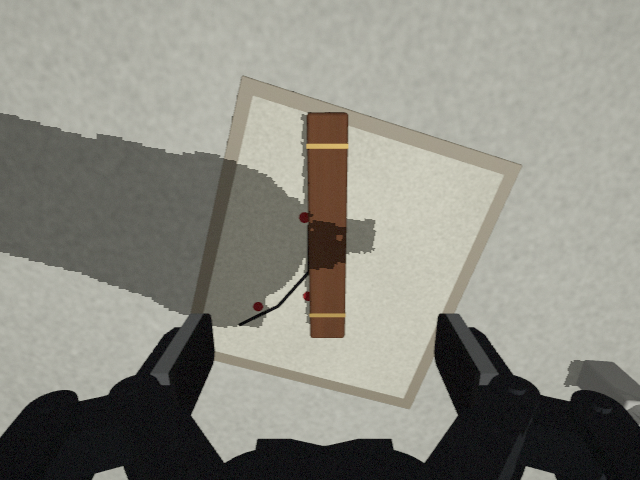

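The wrist view shows the bar at columns 309–347, aligned with the tool and nearly centred between the fingers (midpoint 325). Next I descend and grip.

Request:
{"op": "drive_tool", "data": {
  "commands": [
    [-1, [0, 0, 3], 0],
    [-1, [0, 0, 3], 0],
    [-1, [0, 0, 3], 0],
    [-1, [0, 0, 2.5], 0],
    [-1, [0, 0, 1.1], 0],
    [0, [0, 0, 0], 0],
    [0.6, [0, 0, 0], 0],
    [1, [0, 0, 0], 0],
    [1, [0, 0, 0], 0],
    [1, [0, 0, 0], 0],
    [1, [0, 0, 0], 0],
    [1, [0, 0, 0], 0]
  ],
  "force": 50
}}

```text
clock: 4.1
tcp_pos: [0.517, -0.0131, 0.0344]
eef_rot: [179.9, -0.0, 98.4]
contact_force: [-3.0, 1.2, 15.6]
opening: 0.292
gripper_force: 49.1
```

Run:
```python
from h import *
print(sensors.get_state()['gripper_force']);go((.39,-.02,.033))
# pad from wrist picture w1
p=((.5163,-.0131,.1592),(180,0,98.57))
q=[(243,76),(521,166),(408,408),(189,349)]
W=np.array([onz('wrist',a,.005,p) for a in q]);print(W)
```

```text
49.13758993148804
tcp [ 0.517  -0.0131  0.0344] [ 1.7992e+02 -2.0000e-02  9.8440e+01] t 4.1 shift cm [  1.18 -12.67   0.13]
[[ 0.4489644   0.08023239  0.005     ]
 [ 0.64455295  0.05128518  0.005     ]
 [ 0.61214114 -0.16360581  0.005     ]
 [ 0.42250511 -0.13217078  0.005     ]]
```

Request:
{"op": "drive_tool", "data": {
  "commands": [
    [1, [0, 0, -2], 0],
    [1, [0, 0, -3], 0],
    [1, [0.2, -2, 0], 0],
    [1, [0.2, -2.2, 0], 0],
    [1, [0.2, -2.2, 0], 0.1],
    [1, [0, 0, 0], 0.1],
    [1, [0, 0, 0], 0.09],
    [1, [0, 0, 0], 0]
  ]
}}

```text
clock: 4.9
tcp_pos: [0.4524, -0.0166, 0.0837]
eef_rot: [180.0, -0.0, 81.7]
contact_force: [0.1, 0.1, -2.0]
opening: 0.292
gripper_force: 50.5
```

Run:
```python
from h import *
go((.385,-.025,.032))
```

```text
tcp [ 0.4524 -0.0166  0.0837] [ 1.7997e+02 -1.0000e-02  8.1730e+01] t 4.9 shift cm [-1.8  -6.55  5.17]
```

Request:
{"op": "drive_tool", "data": {
  "commands": [
    [1, [-0.5, -2, 0], 0],
    [1, [-0.7, -2.5, 0], 0],
    [1, [-0.6, -2.05, 0], 0],
    [1, [0, 0, 2], 0],
    [1, [0, 0, 2], 0],
    [1, [0, 0, 1], 0],
    [1, [0, 0, 0.2], 0],
    [1, [0, 0, 0], 0],
    [1, [0, 0, 0], 0]
  ]
}}

```text
clock: 5.8
tcp_pos: [0.3853, -0.0253, 0.0319]
eef_rot: [180.0, -0.0, 81.8]
contact_force: [0.3, -0.2, -2.0]
opening: 0.289
gripper_force: 50.5
```

Request:
{"op": "drive_tool", "data": {
  "commands": [
    [1, [0, 0, 0.15], 0],
    [1, [0, 0, 0.1], 0],
    [1, [0, 0, 0], 0]
  ]
}}

```text
clock: 6.1
tcp_pos: [0.3853, -0.0251, 0.0294]
eef_rot: [180.0, -0.0, 81.8]
contact_force: [-3.3, 1.7, 22.0]
opening: 0.29
gripper_force: 53.2
```

Request:
{"op": "drive_tool", "data": {
  "commands": [
    [1, [0, 0, -0.1], 0],
    [0, [0, 0, 0], 0],
    [0, [0, 0, 0], 0],
    [-0.2, [0, 0, -0.1], 0],
    [-0.2, [0, 0, -2], 0],
    [-0.4, [0, 0, -4], 0],
    [-1, [0, 0, -4], 0],
    [-1, [0, 0, -4], 0],
    [-1, [0, 0, -4], 0],
    [-1, [0, 0, -4], 0],
    [-1, [0, 0, 0], 0]
  ]
}}

```text
clock: 7.2
tcp_pos: [0.3867, -0.0251, 0.2548]
eef_rot: [179.7, -0.3, 81.8]
contact_force: [-0.0, 0.8, 0.2]
opening: 1.001
gripper_force: 0.0
```

Run:
```python
from h import *
im,p=snap('top','t2.png')
hsv=cv2.cvtColor(im,cv2.COLOR_RGB2HSV)
im,p=snap('wrist','w2.png')
m=cv2.inRange(cv2.cvtColor(im,cv2.COLOR_RGB2HSV),(0,90,15),(25,255,255))
c=max(cv2.findContours(m,cv2.RETR_EXTERNAL,cv2.CHAIN_APPROX_NONE)[0],key=cv2.contourArea)
for q in cv2.boxPoints(cv2.minAreaRect(c)): print(q,onz('wrist',q,.022,p))
# pen: grasp pt = 28 mm below the end
a=np.array([.4994,-.3638,.1741]);b=np.array([.4036,-.349,.0849]);u=(a-b)/np.linalg.norm(a-b)
g=a-.03*u;print('grasp',g)
go((g[0],g[1],.26))
```

```text
[307. 115.] [0.3827245  0.05421266 0.022     ]
[336. 115.] [0.40727383 0.05069581 0.022     ]
[336. 283.] [ 0.38647816 -0.10534124  0.022     ]
[307. 283.] [ 0.35825751 -0.10127028  0.022     ]
grasp [ 0.47758298 -0.36042952  0.15378603]
tcp [ 0.385  -0.0249  0.2512] [ 1.7992e+02 -1.1000e-01  8.1850e+01] t 7.3 shift cm [-31.9   13.92  -0.92]
```

View pics/w2.png

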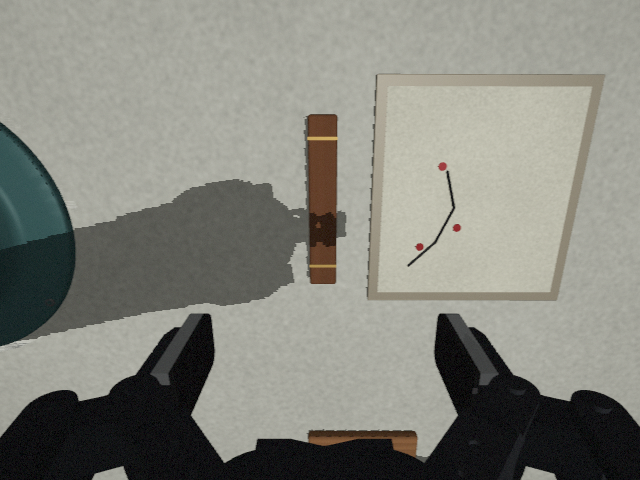

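The bar lies flat on the table at columns 307–336, clear of the pad edge at about column 372. Now I move over the pen and turn the tool.

Request:
{"op": "drive_tool", "data": {
  "commands": [
    [-1, [-4, 1.74, 0], 0],
    [-1, [-4, 1.74, 0], 0],
    [-1, [-4, 1.74, 0], 0],
    [-1, [-4, 1.74, 0], 0],
    [-1, [-4, 1.74, 0], 0],
    [-1, [-4, 1.74, 0], 0],
    [-1, [-4, 1.74, 0], 0],
    [-1, [-3.9, 1.74, -0.9], 0]
  ]
}}

```text
clock: 8.1
tcp_pos: [0.4764, -0.3624, 0.2567]
eef_rot: [-179.7, -0.0, 81.8]
contact_force: [0.7, 0.0, 0.5]
opening: 0.997
gripper_force: 0.0
```

Request:
{"op": "drive_tool", "data": {
  "commands": [
    [-1, [0, 0, 0], 0.132],
    [-1, [0, 0, 0], 0.132],
    [-1, [0, 0, 0], 0.132],
    [-1, [0, 0, 0], 0.132],
    [-1, [0, 0, 0], 0.132],
    [-1, [0, 0, 0], 0.132],
    [-1, [0, 0, 0], 0.132],
    [-1, [0, 0, 0], 0.132],
    [-1, [0, 0, 0], 0.132],
    [-1, [0, 0, 0], 0.132],
    [-1, [0, 0, 0], 0.132],
    [-1, [0, 0, 0], 0.132]
  ]
}}

```text
clock: 9.3
tcp_pos: [0.4766, -0.3609, 0.258]
eef_rot: [180.0, 0.2, -9.3]
contact_force: [0.7, -0.3, 0.1]
opening: 1.001
gripper_force: 0.0
```

Run:
```python
from h import *
im,p=snap('wrist','w3.png');go((.4776,-.3604,.26));print(p)
p2=((.385,-.0249,.2512),(179.92,-.11,81.85))
W=np.array([onz('wrist',a,.005,p2) for a in [(377,74),(604,75),(557,300),(369,299)]]);print(W,W.mean(0))
```

```text
tcp [ 0.4766 -0.3609  0.258 ] [ 1.7996e+02  1.5000e-01 -9.8000e+00] t 9.35 shift cm [ 0.09 -0.06 -0.2 ]
(array([ 0.47656299, -0.36092398,  0.25802277]), array([ 1.79961468e+02,  1.54511351e-01, -9.30766259e+00]))
[[ 0.4458182   0.07739268  0.005     ]
 [ 0.64046729  0.04871209  0.005     ]
 [ 0.61057174 -0.16652137  0.005     ]
 [ 0.41616266 -0.13740845  0.005     ]] [ 0.52825497 -0.04445626  0.005     ]
```

View pics/w3.png

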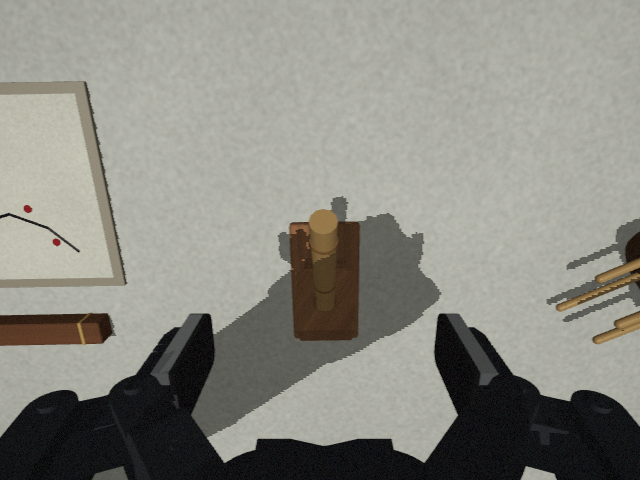

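The pen is aligned with the tool x axis and centred between the fingers: end at (323,221), mouth at (325,300).

Run:
```python
from h import *
p=([.47656,-.36092,.25802],[179.96,.15,-9.5])
a,r=tri([ray('top',(478,254.4)),ray('side',(390,343.4)),ray('wrist',(323,221),p)]);print(a,r)
b,r=tri([ray('top',(462,298)),ray('side',(325,400)),ray('wrist',(325,307),p)]);print(b,r)
u=(a-b)/np.linalg.norm(a-b);print(u,np.degrees(np.arctan2(u[1],u[0])),np.degrees(np.arccos(u[2])))
g=a-.03*u;go(g+[0,0,.006])
```

```text
[ 0.49971371 -0.3638223   0.17375533] [np.float64(0.0021211614886713563), np.float64(0.0025261273589627393), np.float64(0.00045684756774880606)]
[ 0.40275401 -0.34913312  0.086574  ] [np.float64(0.0008607686758838116), np.float64(0.0017724866076186741), np.float64(0.0015269063810901254)]
[ 0.7389341  -0.11194689  0.66441274] -8.614676197494296 48.36271151570733
tcp [ 0.4766 -0.3609  0.258 ] [ 1.7996e+02  1.5000e-01 -9.8000e+00] t 9.35 shift cm [ 0.11 -0.06  9.82]
```

Request:
{"op": "drive_tool", "data": {
  "commands": [
    [-1, [0.1, -0.05, 3], 0],
    [-1, [0, 0, 3], 0],
    [-1, [0, 0, 2.5], 0],
    [-1, [0, 0, 1.3], 0],
    [0, [0, 0, 0], 0],
    [0.4, [0, 0, 0], 0],
    [1, [0, 0, 0], 0],
    [1, [0, 0, 0], 0],
    [1, [0, 0, 0], 0],
    [1, [0, 0, 0], 0],
    [1, [0, 0, 0], 0]
  ],
  "force": 20
}}

```text
clock: 10.45
tcp_pos: [0.4786, -0.3606, 0.1622]
eef_rot: [180.0, -0.0, -8.9]
contact_force: [2.0, -1.5, 2.9]
opening: 0.18
gripper_force: 22.1
```

Request:
{"op": "drive_tool", "data": {
  "commands": [
    [1, [0.7, 0, -0.75], 0],
    [1, [0.7, 0, -0.75], 0],
    [1, [0.7, 0, -0.75], 0],
    [1, [0.7, 0, -0.75], 0],
    [1, [0, 0, 0], 0]
  ]
}}

```text
clock: 10.95
tcp_pos: [0.5072, -0.3651, 0.1929]
eef_rot: [180.0, -0.1, -8.9]
contact_force: [-0.3, -0.9, -0.4]
opening: 0.178
gripper_force: 21.7
```

Run:
```python
from h import *
im,p=snap('side','s4.png')
cv2.imwrite('pics/s4c.png',cv2.resize(im[230:480,220:520,::-1],None,fx=2.4,fy=2.4))
```

```text
(no output)
```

View pics/s4c.png

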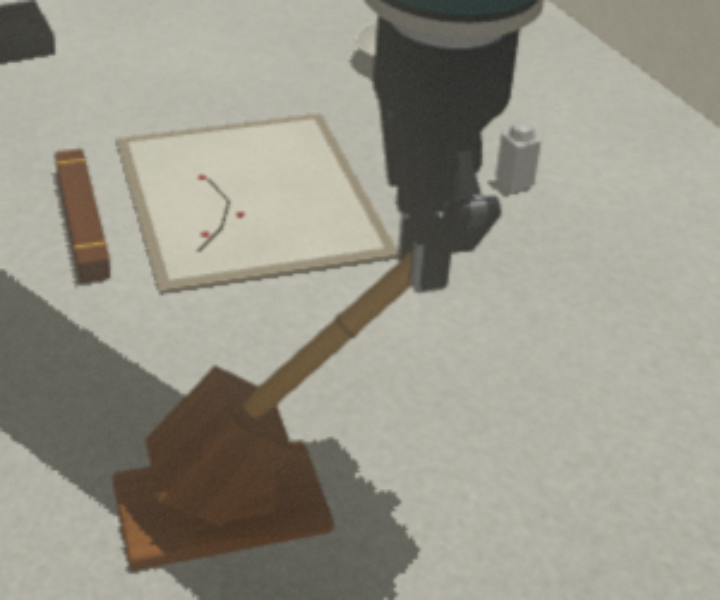

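The pen has followed the fingers and its nib is still just inside the mouth. I'll now swing the gripper in an arc about the nib to bring the pen upright.

Request:
{"op": "drive_tool", "data": {
  "commands": [
    [1, [-1.2, 0, -1.17], 0],
    [1, [-1.32, 0, -1.03], 0],
    [1, [-1.42, 0, -0.88], 0],
    [1, [-1.51, 0, -0.74], 0],
    [1, [-1.57, 0, -0.57], 0],
    [1, [0, 0, 0], 0]
  ]
}}

```text
clock: 11.6
tcp_pos: [0.4343, -0.3541, 0.2371]
eef_rot: [-179.9, -0.1, -9.1]
contact_force: [0.4, 0.1, -0.6]
opening: 0.173
gripper_force: 27.2
```

Request:
{"op": "drive_tool", "data": {
  "commands": [
    [1, [-1.63, 0, -0.41], 0],
    [1, [-1.66, 0, -0.23], 0],
    [1, [-1.39, 0, -0.06], 0],
    [1, [-1.1, 0, 0.04], 0],
    [1, [0, 0, 0], 0],
    [1, [0, 0, 0], 0]
  ]
}}

```text
clock: 12.2
tcp_pos: [0.3798, -0.3447, 0.2424]
eef_rot: [-180.0, -0.0, -8.9]
contact_force: [-0.2, -0.5, 0.0]
opening: 0.18
gripper_force: 27.7
```

Run:
```python
from h import *
im,p=snap('side','s5.png')
cv2.imwrite('pics/s5c.png',cv2.resize(im[230:480,220:520,::-1],None,fx=2.4,fy=2.4))
```

```text
(no output)
```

View pics/s5c.png

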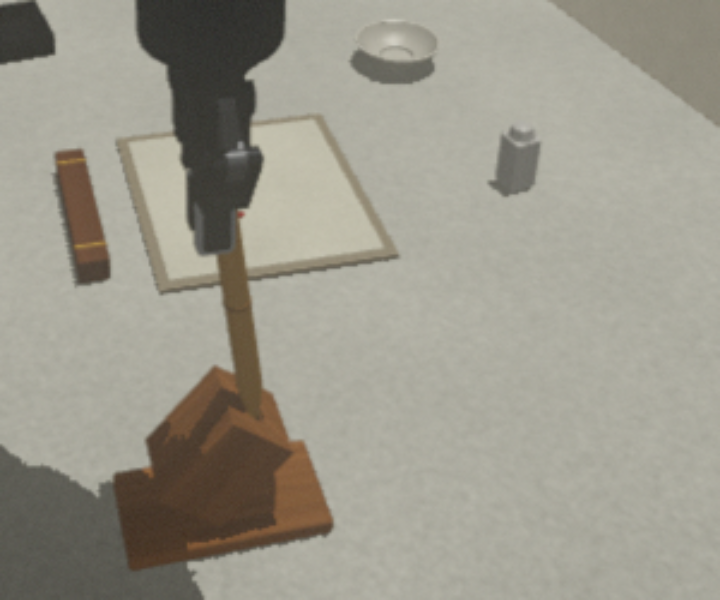

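The pen is now close to upright. Next I lift it clear and measure its tilt from two views.

Request:
{"op": "drive_tool", "data": {
  "commands": [
    [1, [0, 0, -1], 0],
    [1, [0, 0, -2], 0],
    [1, [0, 0, -3], 0],
    [1, [0, 0, -2], 0],
    [1, [0, 0, 0], 0],
    [1, [0, 0, 0], 0],
    [1, [0, 0, 0], 0]
  ],
  "force": 30
}}

```text
clock: 12.95
tcp_pos: [0.3794, -0.3446, 0.3218]
eef_rot: [-180.0, 0.1, -8.9]
contact_force: [0.3, 0.1, -0.7]
opening: 0.18
gripper_force: 29.3
```

Run:
```python
from h import *
im,p=snap('side','s6.png')
w,p=snap('wrist','w6.png');print(p)
o=np.hstack([cv2.resize(im[170:470,240:390,::-1],None,fx=2,fy=2),cv2.resize(w[200:480,200:450,::-1],None,fx=2,fy=2.1429)])
cv2.imwrite('pics/c6.png',o);print(o.shape)
```

```text
(array([ 0.37937588, -0.34466013,  0.32171996]), array([ 1.79995553e+02,  7.60829549e-02, -8.95179418e+00]))
(600, 800, 3)
```

View pics/c6.png

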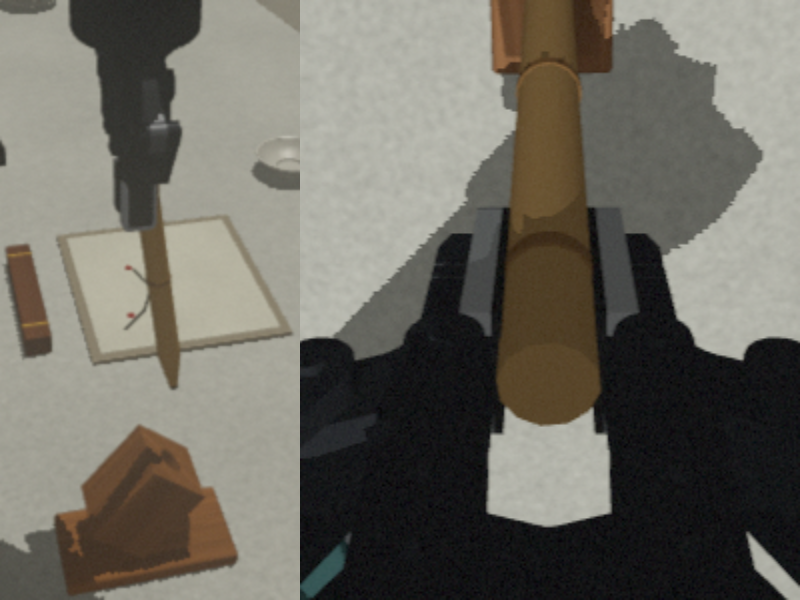

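The pen is lifted clear. In the side view the nib is at about (327,363) and the shaft leaves the fingers at about (315,287), so I'll intersect those rays with the grip plane to get the tilt.

Run:
```python
from h import *
t=np.array([.3794,-.3447,.3217]);M=R.from_euler('xyz',[180,0,-8.95],degrees=True).as_matrix()
hsv=cv2.cvtColor(cv2.imread('pics/s6.png'),cv2.COLOR_BGR2HSV)
m=cv2.inRange(hsv,(8,110,40),(28,255,255));m[:285]=0;m[366:]=0;m[:,:300]=0;m[:,340:]=0
P=[]
for v in (292,300,310,320,330,340,350):
    u=np.flatnonzero(m[v]);P.append((u.mean(),v))
P.append((327,363.5))
Q=[]
for q in P:
    o,d=ray('side',q);n=M[:,1];x=o+d*((t-o)@n)/(d@n);Q.append(M.T@(x-t));print(np.round(q,1),Q[-1].round(4))
Q=np.array(Q);k=np.polyfit(Q[:,2],Q[:,0],1);print('tilt deg',np.degrees(np.arctan(k[0])),'nib world',t+M@Q[-1])
# target: nib (pad centre .529,-.0445, .085)
nib=t+M@Q[-1];print('shift cm',M.T@(np.array([.529,-.0445,.085])-nib)*100)
```

```text
[ nan 292.] [nan nan nan]
[320. 300.] [0.0157 0.     0.0576]
[319. 310.] [ 0.0145 -0.      0.0734]
[325. 320.] [0.023  0.     0.0911]
[326. 330.] [0.0247 0.     0.1081]
[ nan 340.] [nan nan nan]
[327.5 350. ] [0.0275 0.     0.1433]
[327.  363.5] [ 0.0272 -0.      0.1676]
 ** On entry to DLASCL parameter number  4 had an illegal value
 ** On entry to DLASCL parameter number  4 had an illegal value
 ** On entry to DLASCL parameter number  4 had an illegal value
 ** On entry to DLASCL parameter number  4 had an illegal value
 ** On entry to DLASCL parameter number  5 had an illegal value
 ** On entry to DLASCL parameter number  4 had an illegal value<stdin>:7: RuntimeWarning: Mean of empty slice.
  ret = ret.dtype.type(ret / rcount)
Traceback (most recent call last):
numpy.linalg.LinAlgError: SVD did not converge in Linear Least Squares
```

Tilt is about 9.5°, with the nib leaning towards tool +x. That is too near the 12° limit, so I'll put the nib back in the bore mouth and nudge +x to straighten the pen.

Request:
{"op": "drive_tool", "data": {
  "commands": [
    [1, [0, 0, 3], 0],
    [1, [0, 0, 3], 0],
    [1, [0, 0, 1.8], 0],
    [1, [0, 0, 0], 0],
    [1, [0.9, 0, 0], 0],
    [1, [0.9, 0, 0], 0],
    [1, [0.9, 0, 0], 0],
    [1, [0.8, 0, 0], 0],
    [1, [0, 0, 0], 0]
  ],
  "force": 20
}}

```text
clock: 13.95
tcp_pos: [0.4156, -0.3506, 0.2449]
eef_rot: [179.9, -0.0, -8.9]
contact_force: [-1.1, 0.3, 4.3]
opening: 0.179
gripper_force: 29.9
```

Request:
{"op": "drive_tool", "data": {
  "commands": [
    [1, [0, 0, -1], 0],
    [1, [0, 0, -2], 0],
    [1, [0, 0, -3], 0],
    [1, [0, 0, -3], 0],
    [1, [0, 0, 0], 0],
    [1, [0, 0, 0], 0],
    [1, [0, 0, 0], 0]
  ],
  "force": 30
}}

```text
clock: 14.65
tcp_pos: [0.414, -0.3499, 0.3339]
eef_rot: [-180.0, 0.0, -8.9]
contact_force: [-0.1, 0.5, -0.1]
opening: 0.181
gripper_force: 29.5
```

Run:
```python
from h import *
im,p=snap('side','s7.png');print(p)
cv2.imwrite('pics/c7.png',cv2.resize(im[170:370,250:450,::-1],None,fx=3,fy=3))
```

```text
(array([ 0.41396699, -0.34993757,  0.33390819]), array([-1.79967290e+02,  2.53026146e-02, -8.94043831e+00]))
```

View pics/c7.png

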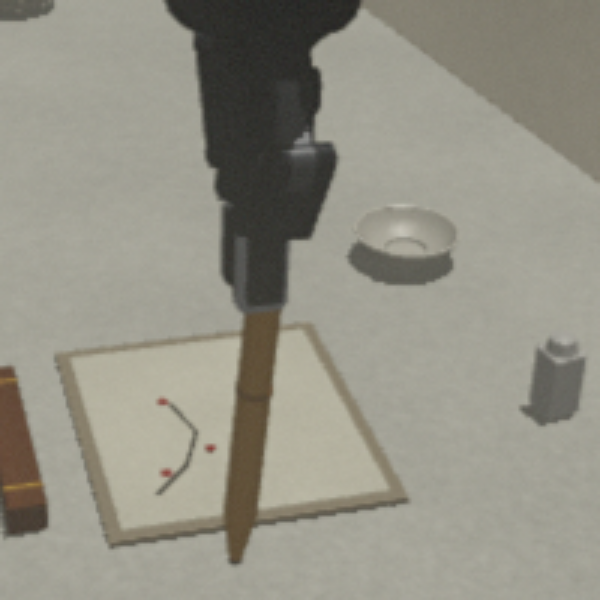

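In the enlarged view the nib is at about (328.7,357.3), the ring at (334.7,302.3), and the shaft leaves the fingers at (337.7,275).

Run:
```python
from h import *
t=np.array([.41397,-.34994,.33391]);M=R.from_euler('xyz',[180,0,-8.94],degrees=True).as_matrix()
Q=[]
for q in [(337.7,275),(334.7,302.3),(328.7,357.3)]:
    o,d=ray('side',q);n=M[:,1];x=o+d*((t-o)@n)/(d@n);Q.append(M.T@(x-t));print(q,Q[-1].round(4))
Q=np.array(Q);print('tilt',np.degrees(np.arctan(np.polyfit(Q[:,2],Q[:,0],1)[0])))
nib=t+M@Q[-1];print('nib',nib,'shift cm',M.T@(np.array([.529,-.0445,.087])-nib)*100)
```

```text
(337.7, 275) [ 0.0035 -0.      0.0346]
(334.7, 302.3) [0.0007 0.     0.0766]
(328.7, 357.3) [-0.0054  0.      0.1691]
tilt -3.7902031240546323
nib [ 0.40859592 -0.3490946   0.16476095] shift cm [  7.1607342  -31.96050684   7.77609456]
```

Tilt is now about -3.8°, which is good. I'll carry the pen to the pad.

Request:
{"op": "drive_tool", "data": {
  "commands": [
    [1, [0.3, -1.5, 0], 0],
    [1, [0.7, -3, 0], 0],
    [1, [0.8, -3.5, 0], 0],
    [1, [0.8, -3.5, 0], 0],
    [1, [0.8, -3.5, 0], 0],
    [1, [0.8, -3.5, 0], 0],
    [1, [0.8, -3.5, 0], 0],
    [1, [0.8, -3.5, 0], 0],
    [1, [0.7, -3, 0], 0],
    [1, [0.5, -2.2, 0], 0],
    [1, [0.2, -1.3, 0], 0],
    [1, [0, 0, 0], 0]
  ]
}}

```text
clock: 15.9
tcp_pos: [0.5351, -0.0442, 0.3337]
eef_rot: [180.0, 0.1, -8.8]
contact_force: [-0.4, -0.1, -0.7]
opening: 0.176
gripper_force: 29.4
```

Request:
{"op": "drive_tool", "data": {
  "commands": [
    [1, [0, 0, 1.5], 0],
    [1, [0, 0, 2.5], 0],
    [1, [0, 0, 2.2], 0],
    [1, [0, 0, 1.2], 0],
    [1, [0, 0, 0.3], 0],
    [1, [0, 0, 0], 0],
    [1, [0, 0, 0], 0],
    [1, [0, 0, 0], 0],
    [1, [0, 0, 0], 0],
    [1, [0, 0, 0], 0],
    [1, [0, 0, 0], 0]
  ]
}}

```text
clock: 17.0
tcp_pos: [0.535, -0.0454, 0.2574]
eef_rot: [180.0, -0.0, -8.9]
contact_force: [-0.1, -0.6, 0.3]
opening: 0.18
gripper_force: 29.4
```

Run:
```python
from h import *
im,p=snap('side','s8.png');print(p,sensors.get_state()['qvel'].round(2))
cv2.imwrite('pics/c8.png',cv2.resize(im[150:370,220:440,::-1],None,fx=2.7,fy=2.7))
```

```text
(array([ 0.53501714, -0.0453898 ,  0.25743815]), array([ 1.79999017e+02, -1.08344541e-02, -8.94099560e+00])) [ 0.03  0.06 -0.1   0.04 -0.09  0.04  0.02]
```

View pics/c8.png

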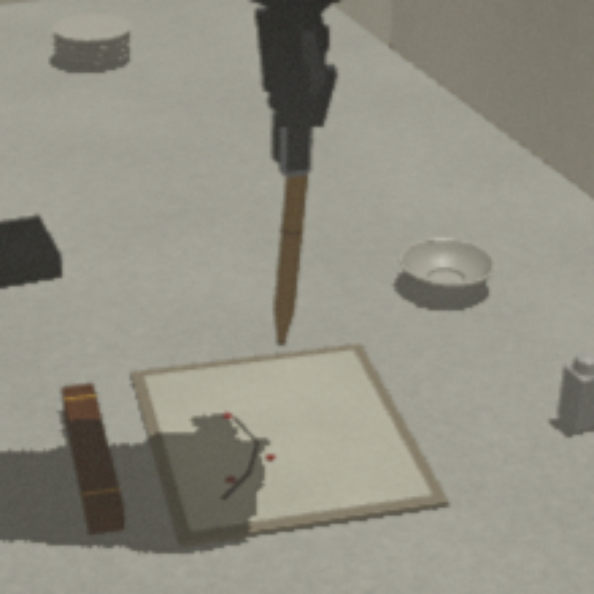

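The pen hangs upright with the nib at about (324,278), well above the pad. The bar lies flat off the pad, and the bystanders are where they started. One quick check of the nib position, then I hand in.

Run:
```python
from h import *
s=sensors.get_state();t=s['tcp_pos'];M=R.from_euler('xyz',s['eef_rot'],degrees=True).as_matrix()
o,d=ray('side',(324.4,277.8));n=M[:,1];nib=o+d*((t-o)@n)/(d@n);print(nib,s['gripper_force'])
if abs(nib[0]-.529)<.03 and abs(nib[1]+.0445)<.03 and .06<nib[2]<.12: print(workorder.close_job())
```

```text
[ 0.52977325 -0.04456558  0.0867811 ] 29.426797181367874
the job is handed in; nothing more can be done
None
```

The job is handed in: the bar lies flat on the bare table, and the pen is held about 4° from upright with its nib about 8 cm above the pad centre; no verdict came back.

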